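# Drive the pivot pin out of a microscope swing arm and catch it

## Task

The pivot pin has to come out of the elbow of the microscope's swing arm. Stand the steel pan on the bench under the elbow so that it will catch the pin, drive the pin down right through the elbow with the pin punch so that it drops into the pan and not on the bench, then hang the punch upright in the rack again. Leave the pin in the pan, the pan flat on the bench, and the two other tools in the rack and the dropper bottle where they are.

Things in the scene. Friction and masses are not known exactly. Their poses are not given: they have to be found in the camera images.
- stand: cream swing-arm stand of a microscope, fixed to the bench: round foot (150 mm) with a steel post 248 mm tall, and a rear arm ending in the elbow: three stacked round bosses, 46 mm across, with one vertical bore 15.5 mm wide right through. Origin: on the bench exactly below the bore's axis; z up. The rear arm runs from the elbow 60 degrees left of the stand's +x (post 200 mm away)
- elbow_top (a point): point on the bore's axis at the elbow's top face, 146 mm above the bench
- front_arm (a joint): swing of the front arm about the elbow's axis (rad): at 0 it runs 75 degrees right of the stand's +x; positive turns left, seen from above. Stiff. It is a bar with an empty ring (94 mm across, centre 155 mm from the bore's axis), 105 to 131 mm above the bench. No need to move it
- pin: plain steel pivot pin, 14 mm diameter, 64 mm long, 75 g, upright in the elbow's bore, standing 4 mm out above the top face (150 mm above the bench) and 4 mm out below. A 4 mm wide groove near its lower end holds the spring ball. Origin: centre of its lower end; z along it, up at the start
- pin_mid (a point): middle of the pin's length, on its axis
- pin_top (a point): centre of the pin's upper end, at 150 mm above the bench at the start
- pan: round shallow steel pan, 114 mm across the rim, 28 mm high, wall and floor 3 mm, floor about 100 mm across, 180 g, with a straight flat handle towards its own -x (18 mm wide, 10 mm thick, its middle 22 mm above the bench, reaching to 165 mm from the pan's centre). Slides easily on the bench. Origin: centre of the underside; z up
- pan_grip (a point): point to grip the handle: in the middle of its section, 115 mm from the pan's centre; the handle is 18 mm wide across (along the pan's y)
- punch: pin punch, 160 mm long, 200 g: steel shank 9 mm thick, 85 mm long, flat tip with a 2 mm chamfer; black round sleeve 26 mm thick, 60 mm long, to grip; bare flat steel head on top, 16 mm thick, 15 mm long (the other tools have none). Hangs upright in a rack hole by its sleeve, with up to 3.5 mm of side play. Origin: centre of the tip; z along it towards the head
- punch_shoulder (a point): centre of the lower end of the punch's sleeve, 85 mm from its tip; when it hangs in the rack it lies on the top face, 112 mm above the bench
- rack: aluminium tool rack fixed to the bench: top plate 64 x 220 mm, top face 112 mm above the bench, on two side panels and a foot; three holes, 16 mm wide, in a row along its own y, 65 mm apart. Origin: on the bench under the middle hole; z up. The three tools hang in the holes in any order
- rack_hole0 (a point): centre of the hole at the rack's -y end, at the top face, 112 mm above the bench
- rack_hole1 (a point): centre of the middle hole, at the top face
- rack_hole2 (a point): centre of the hole at the rack's +y end, at the top face
- screwdriver: screwdriver hanging in the rack: waisted round black handle 98 mm long with a rounded top and grey ribs, thin 6 mm shank of 85 mm; its top 210 mm above the bench; leave alone. Origin: lower end of the shank
- nutdriver: nut driver hanging in the rack: six-sided black handle 82 mm long, 8 mm shank of 85 mm with a 14 mm socket end; its top 194 mm above the bench; leave alone. Origin: lower end of the shank
- bottle: white dropper bottle, 42 mm across, 110 mm tall, on the bench; leave alone. Origin: centre of its underside
- elbow_bottom (a point): point on the bore's axis at the elbow's underside, 90 mm above the bench. A spring ball 7 mm above it holds the pin: it takes about 10 N to start the pin and 4 to 9 N to push it on, all the way until its top end is about level with the underside; then it drops out by itself
Not all that is in view belongs to the job. What is shaped like the punch but green is not meant.

How it is judged:
By the outcome, as a careful person would: the job done as asked, in the order asked, and still so for the second after the job is handed in, with the robot touching nothing.
It also fails if it takes over 72 s, if anything falls off the work surface, if the arm or the gripper's body presses on something with over 40 N, if the wrist force passes 120 N, or if a joint passes its speed limit or range.

## Robot

A 7-joint arm with a two-finger parallel gripper is mounted at the origin on the work surface. World frame = base frame: x ahead of the robot, y to its left, z up, the work surface at z = 0. Lengths are in m, angles in rad, forces in N, time in s.
With the tool pointing down it reaches from about 0.375 to 0.925 m from the base axis. Payload 3.1 kg.
Tool frame: the origin (TCP) lies between the finger pads; the fingertips stand 19 mm ahead of it and the grasp point (between the pads) is the TCP; z points along the fingers, y is the direction in which the jaws open and shut (so a half turn about z gives the same grasp; the last joint's range is limited). The gripper opens to 85 mm and grips with 20 to 120 N. Pads are 22 mm wide; open, the fingers measure 114 mm over their backs; the gripper's body (76 mm by 85 mm) begins 54 mm behind the grasp point. The pads swing forward as they close: fully open they stand 13 mm farther back than shut.
Start: joints at [1.194, 0.383, 0.044, 1.598, -0.018, 1.161, -0.05], TCP at [0.179, -0.625, 0.225] pointing down, gripper open.
Joint ranges: [-2.61, 2.61], [-0.41, 2.15], [-1.48, 1.57], [0, 2.5], [-1.57, 4.71], [0.05, 1.97], [-2.85, 2.85]. Speed limits (rad/s): [2.79, 2.79, 3.14, 3.14, 3.14, 3.14, 3.14].

## Interface

Orientations are given as a unit quaternion [x, y, z, w].
In Python, from bench import move_ptp, movel, move_j, move_gripper, pause, inverse_kinematics, read_camera, camera_params, MotionError, sign_off, look_for, tip_of, read_time_s, read_qpos, read_joint_vel, read_effort, read_eef_pos, read_tcp_rot, read_ft_force, read_ft_torque, read_finger_gap gives the robot as it stands. Calls block until the motion is done:
- move_ptp(position, orientation): joint-space move of the TCP to a pose.
- movel(position, orientation=None, speed=0.15): straight line of the TCP; orientation=None keeps the orientation; speed is the mean speed in m/s.
- move_j(angles): joint-space move.
- move_gripper(opening, effort=None): finger opening in m; effort is the grip in N (None keeps the last); returns when the fingers have stopped.
- pause(seconds).
- inverse_kinematics(position, orientation): joint angles nearest the present ones, or None.
- read_camera(name): name is "scene" or "top" or "wrist"; returns the picture (480x640x3 uint8, red, green, blue); there is no depth.
- camera_params(name): a dict with "K" (3x3 intrinsics, pixels), "camera_from_world" (4x4, takes a point from world to camera coordinates). Camera axes: x right, y down, z forward; pixel columns grow to the right and rows downward; lengths in m; the calibration is good to about 2 mm. A picture is of the moment at which its call begins: read the wrist's pose just before it. camera_params takes no time and is no camera call; for the wrist camera it gives the pose at the moment of the call.
A pose or a line that the arm cannot do raises MotionError and nothing moves.
- sign_off(): hands the job in, once; it reports no verdict.
Trained networks look in the newest picture that a camera, given by its name, has taken for a name from the list of things; names that differ only in an ending like _2 or _b are one class to them, and where a whole thing is asked for, a point or a joint stands for the part that bears it (a point fixed in the world has none). Each returns a list of dicts, best first, with "confidence" (0 to 1); they miss things now and then, are a little off and sometimes report something else, mostly with a low value. They report only what shows in the picture. A call takes as long as a camera call. They do not tell look-alikes from the thing itself.
- look_for(camera, name): "at" ([column, row] in pixels, amid what is visible of it).
- tip_of(camera, name): "at" ([column, row] in pixels: a listed point, or the origin of a listed thing).
Readings, each from a call of its own:
- read_time_s(): time.
- read_qpos(): joint angles.
- read_joint_vel(): joint speeds.
- read_effort(): joint torques, N m.
- read_eef_pos(): TCP position.
- read_tcp_rot(): TCP orientation.
- read_ft_force(): force on the tool from outside, world axes, zero at the start.
- read_ft_torque(): the same for the moment, N m.
- read_finger_gap(): finger opening in m.
Only numpy, scipy, OpenCV 4.12 (cv2) and the standard library are available. Lean on these libraries where they do the work, as an engineer would, in place of code of your own. Each camera call takes 0.05 s, during which the arm holds its last target.

## Working session

There is one attempt and no reset: what is moved stays moved. The work goes in short steps, each a Python script; the robot and the scene stay as the last script left them, time stands still between calls to the robot, and variables do not carry over. Pictures are saved under pics/ and viewed, and the job is handed in when it is done.

```bash
ls; mkdir -p pics
python3 - <<'E'
from bench import *
import cv2
print(read_time_s())
for c in ["scene","top","wrist"]:
    im=read_camera(c); cv2.imwrite(f"pics/{c}0.png",im[:,:,::-1])
    p=camera_params(c); print(c,p["K"],p["camera_from_world"])
    for n in ["pan","pan_grip","punch","punch_shoulder","rack_hole0","rack_hole1","rack_hole2","elbow_top","pin_top","stand","bottle","front_arm","screwdriver","nutdriver","rack"]:
        for f in ([tip_of,look_for] if n in("punch","pan") else [look_for] if n=="front_arm" else [tip_of]):
            try: print(n,f.__name__,[(d["at"],round(d["confidence"],2)) for d in f(c,n)][:4])
            except Exception as e: print(n,e)
print(read_time_s(),read_tcp_rot(),read_ft_force())
E
```

```text
pics
0.0
scene [[564.26453211   0.         321.69719397]
 [  0.         564.26453211 243.90898982]
 [  0.           0.           1.        ]] [[ 0.32615433  0.94530977  0.00357672 -0.15598952]
 [ 0.56439436 -0.19169142 -0.80294047 -0.22877534]
 [-0.75834185  0.26390119 -0.59604849  1.5077615 ]
 [ 0.          0.          0.          1.        ]]
pan call [([432.8, 239.1], 0.82)]
pan call [([433.6, 228.9], 0.6), ([191.3, 220.6], 0.51), ([152.2, 277.6], 0.44)]
pan_grip call [([382.7, 227.8], 0.76)]
punch call [([251.3, 274.9], 0.88), ([188.4, 321.4], 0.81), ([234.8, 308.9], 0.7), ([201.3, 272.9], 0.65)]
punch call [([229.9, 262.5], 0.91), ([179.4, 272.4], 0.84), ([194.5, 220.5], 0.83), ([250.6, 232.7], 0.66)]
punch_shoulder call [([252.4, 241.3], 0.88), ([228.7, 275.3], 0.76), ([181.5, 288.0], 0.67), ([194.4, 237.3], 0.62)]
rack_hole0 call [([155.8, 242.1], 0.87), ([120.0, 246.8], 0.86), ([192.5, 235.5], 0.8)]
rack_hole1 call [([155.8, 242.1], 0.87), ([120.0, 246.8], 0.86), ([192.5, 235.5], 0.8)]
rack_hole2 call [([155.8, 242.1], 0.87), ([120.0, 246.8], 0.86), ([192.5, 235.5], 0.8)]
elb
[... 1843 characters left out ...]
 0.         318.60517853]
 [  0.         420.28231436 235.55501886]
 [  0.           0.           1.        ]] [[ 0.27631573 -0.96106625 -0.0011306  -0.64906866]
 [-0.91775178 -0.26421123  0.29651996 -0.03886018]
 [-0.28527405 -0.08089552 -0.95502599  0.38108235]
 [ 0.          0.          0.          1.        ]]
pan call []
pan call []
pan_grip call []
punch call []
punch call []
punch_shoulder call []
rack_hole0 call []
rack_hole1 call []
rack_hole2 call []
elbow_top call []
pin_top call []
stand call []
bottle call []
front_arm call []
screwdriver call []
nutdriver call []
rack call []
2.7 [9.90297680e-01 1.38962246e-01 1.11169629e-06 9.88002223e-07] [ 1.00486475  0.56525003 -0.04107353]
```

View pictures.

View pics/scene0.png

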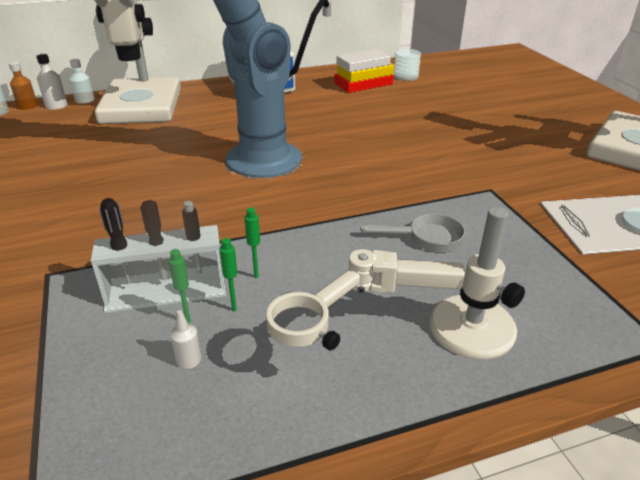

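View pics/top0.png

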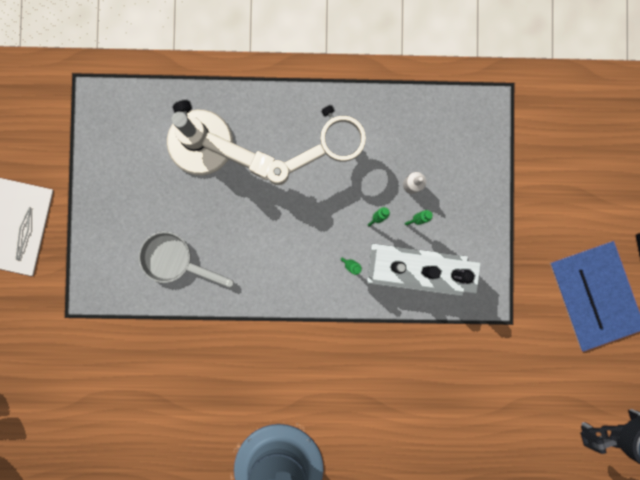

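```bash
cat > h.py <<'E'
from bench import *
import numpy as np, cv2
def ray(c,uv,P=None):
    P=P or camera_params(c); T=np.array(P["camera_from_world"]);K=np.array(P["K"])
    d=T[:3,:3].T@np.linalg.solve(K,[uv[0],uv[1],1]); o=-T[:3,:3].T@T[:3,3]
    return o,d
def atz(c,uv,z,P=None):
    o,d=ray(c,uv,P); return (o+d*(z-o[2])/d[2])
def proj(c,X,P=None):
    P=P or camera_params(c); T=np.array(P["camera_from_world"]);K=np.array(P["K"])
    p=K@(T[:3,:3]@np.array(X)+T[:3,3]); return p[:2]/p[2]
def down(yaw): # tool down; jaw(y axis) direction at angle yaw in world
    # R: z=-Z, y=(cos,sin,0), x=y x z
    y=np.array([np.cos(yaw),np.sin(yaw),0]);z=np.array([0,0,-1.]);x=np.cross(y,z)
    from scipy.spatial.transform import Rotation as R
    return R.from_matrix(np.c_[x,y,z]).as_quat()
def snap(c,name):
    P=camera_params(c); im=read_camera(c); cv2.imwrite(f"pics/{name}.png",im[:,:,::-1]); return im,P
def nn(f,c,n,k=4): return [([round(float(v),1) for v in d["at"]],round(d["confidence"],2)) for d in f(c,n)][:k]
E
python3 - <<'E'
from h import *
for n,z,s,t in [("elbow",.146,(362.3,256.2),(278.6,171.6)),("hole",.112,(192.5,235.5),(396.9,264.9)),("holemid",.112,(155.8,242.1),(427.5,275)),("hole far",.112,(120,246.8),(456.9,276.4)),("pan",0,(432.8,239.1),(164.7,257.8)),("pangrip",.022,(382.7,227.8),(205,272)),("bottle",0,(189,363.6),(411.9,184.5)),("post top",.248,(496,213),(180,119)),("ring",.131,(298,312),(343,138)),("gA",.16,(252,213),(356,268)),("gB",.16,(229,243),(383,212)),("gC",.16,(178,253),(424,215)),("punchtop",.187,(188,205),(400,267))]:
    print(n,atz("scene",s,z).round(3),atz("top",t,z).round(3))
E
```

```text
elbow [0.652 0.01  0.146] [0.651 0.007 0.146]
hole [ 0.455 -0.242  0.112] [ 0.463 -0.244  0.112]
holemid [ 0.454 -0.308  0.112] [ 0.443 -0.309  0.112]
hole far [ 0.448 -0.37   0.112] [ 0.441 -0.372  0.112]
pan [0.474 0.255 0.   ] [0.469 0.267 0.   ]
pangrip [0.428 0.156 0.022] [0.439 0.172 0.022]
bottle [ 0.656 -0.293  0.   ] [ 0.647 -0.294  0.   ]
post top [0.739 0.186 0.248] [0.734 0.191 0.248]
ring [ 0.73  -0.125  0.131] [ 0.726 -0.126  0.131]
gA [ 0.489 -0.136  0.16 ] [ 0.456 -0.154  0.16 ]
gB [ 0.565 -0.193  0.16 ] [ 0.571 -0.207  0.16 ]
gC [ 0.565 -0.276  0.16 ] [ 0.566 -0.291  0.16 ]
punchtop [ 0.47  -0.242  0.187] [ 0.46  -0.239  0.187]
```

Run:
```python
from h import *
from scipy.spatial.transform import Rotation as R
P=camera_params("wrist");T=np.array(P["camera_from_world"])
o=-T[:3,:3].T@T[:3,3]; Rt=R.from_quat(read_tcp_rot()).as_matrix(); p=np.array(read_eef_pos())
print("cam in tool",Rt.T@(o-p),"axis",Rt.T@T[2,:3], "tool x",Rt[:,0],"y",Rt[:,1])
# candidate view poses
for pos,yaw in [((.40,-.24,.33),0),((.40,-.24,.33),np.pi),((.40,-.24,.33),np.pi/2),((.4,-.24,.33),-np.pi/2)]:
    q=inverse_kinematics(list(pos),list(down(yaw))); print(pos,yaw,None if q is None else np.round(q,2))
```

```text
cam in tool [ 0.07661721 -0.00060529 -0.14986686] axis [-2.96523020e-01 -7.46421649e-04  9.55025414e-01] tool x [9.61378988e-01 2.75227980e-01 1.92723049e-06] y [ 2.75227980e-01 -9.61378988e-01  2.26580024e-06]
(0.4, -0.24, 0.33) 0 [ 0.86 -0.03 -0.39  1.87 -0.01  1.31  0.47]
(0.4, -0.24, 0.33) 3.141592653589793 [ 0.61 -0.04 -0.16  1.88 -0.01  1.31 -2.68]
(0.4, -0.24, 0.33) 1.5707963267948966 [ 0.96 -0.03 -0.49  1.86 -0.02  1.31  2.04]
(0.4, -0.24, 0.33) -1.5707963267948966 [ 0.67 -0.04 -0.21  1.87 -0.01  1.31 -1.11]
```

Run:
```python
from h import *
move_ptp([.459,-.255,.33],down(-.1).tolist())
im,P=snap("wrist","w1")
for n in ["rack_hole0","punch_shoulder","punch","nutdriver"]: print(n,nn(tip_of,"wrist",n))
print(nn(look_for,"wrist","punch"))
for d in tip_of("wrist","rack_hole0"): print(atz("wrist",d["at"],.112,P).round(4),d["confidence"])
for X in [(.459,-.243,.112),(.459,-.243,.187)]: print(proj("wrist",X,P))
print(read_time_s())
```

```text
rack_hole0 [([319.4, 178.0], 0.82), ([320.5, 246.3], 0.74), ([317.7, 307.1], 0.65)]
punch_shoulder [([530.2, 64.4], 0.91), ([319.0, 174.0], 0.84), ([449.8, 256.7], 0.81), ([246.1, 110.3], 0.77)]
punch [([412.6, 198.7], 0.77), ([300.0, 44.4], 0.64), ([318.0, 167.2], 0.58), ([461.0, 19.9], 0.57)]
nutdriver [([318.0, 225.6], 0.6)]
[([235.7, 123.9], 0.85), ([321.8, 186.3], 0.81), ([547.3, 69.3], 0.65), ([457.2, 272.0], 0.64)]
[ 0.4605 -0.2417  0.112 ] 0.82
[ 0.455  -0.3047  0.112 ] 0.74
[ 0.446  -0.3661  0.112 ] 0.65
[317.86882188 179.65389702]
[317.61185531 197.57511218]
4.7833
```

View pics/w1.png

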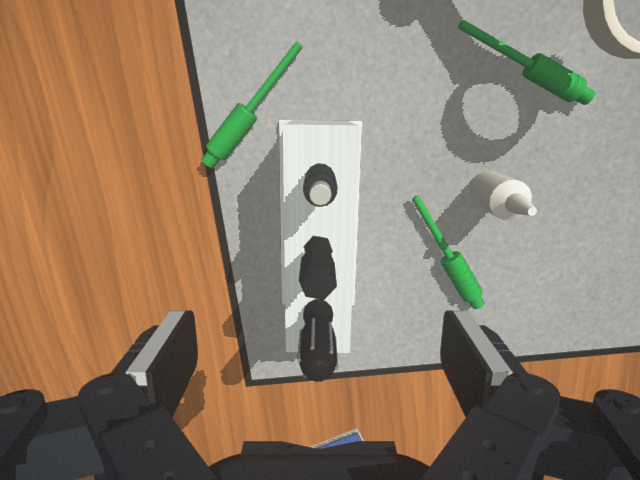

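Run:
```python
from h import *
P=camera_params("wrist"); print("head",atz("wrist",(320.5,192.5),.187,P).round(4))
move_ptp([.60,.0,.33],down(-np.pi/2).tolist())
im,P=snap("wrist","w2")
for n,z in [("elbow_top",.146),("pin_top",.150)]:
    for d in tip_of("wrist",n): print(n,np.round(d["at"],1),atz("wrist",d["at"],z,P).round(4),d["confidence"])
move_ptp([.48,.2,.33],down(-np.pi/2).tolist())
im,P=snap("wrist","w3")
for n,z in [("pan",0),("pan_grip",.022)]:
    for d in tip_of("wrist",n): print(n,np.round(d["at"],1),atz("wrist",d["at"],z,P).round(4),d["confidence"])
print(read_time_s())
```

```text
head [ 0.4625 -0.2378  0.187 ]
elbow_top [304.8 136.6] [0.6529 0.0108 0.146 ] 0.92
pin_top [303.  137.9] [0.6522 0.0121 0.15  ] 0.67
pan [264.2 183.6] [0.4717 0.2615 0.    ] 0.64
pan_grip [355.8 223.6] [0.4298 0.1568 0.022 ] 0.89
7.7833
```

View pics/w2.png

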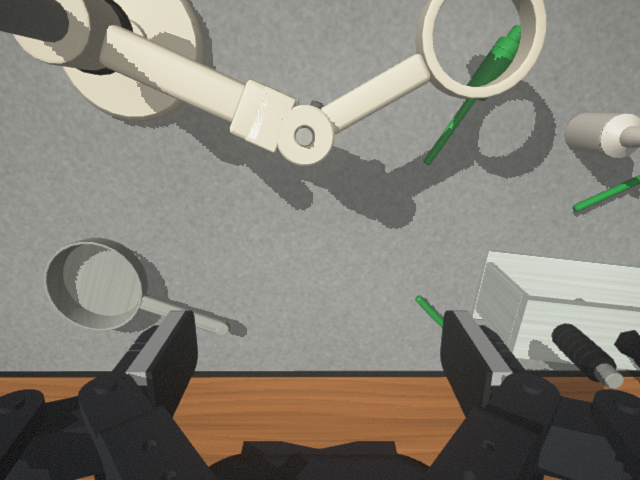

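View pics/w3.png

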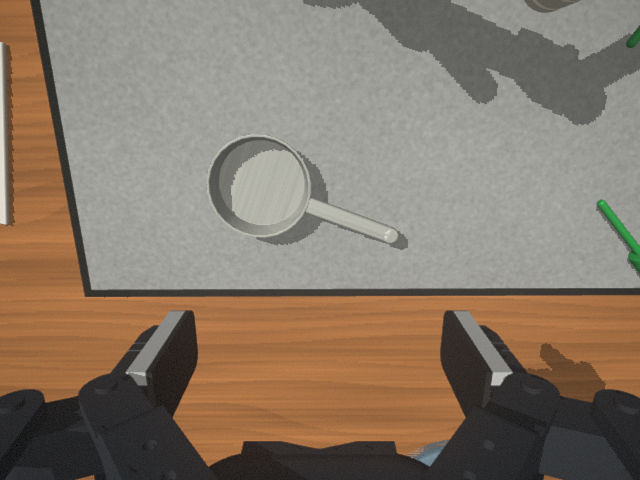

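Run:
```python
from h import *
E=np.array([.652,.010])
for yaw in [158.2-360,158.2,-21.8]:
    q=inverse_kinematics([.4298,.1568,.025],down(np.radians(yaw)).tolist()); print(yaw,None if q is None else np.round(q,2))
for ha in [-120,-135,-150,-165,-180]:
  for s in (-90,90):
    g=E+.1127*np.array([np.cos(np.radians(ha)),np.sin(np.radians(ha))])
    q=inverse_kinematics([*g,.025],down(np.radians(ha+s)).tolist()); print(ha,s,None if q is None else np.round(q,2))
```

```text
-201.8 [ 0.61  0.74 -1.25  2.14  0.91  0.95  1.59]
158.2 [ 0.61  0.74 -1.25  2.14  0.91  0.95  1.59]
-21.8 [ 0.16  0.41 -0.67  2.16  0.4   0.69 -1.16]
-120 -90 [-0.75  0.93  1.14  1.88 -1.    1.05 -2.83]
-120 90 [ 0.47  0.59 -0.49  1.82  0.37  0.81 -0.73]
-135 -90 [ 0.97  0.97 -1.25  1.87  1.03  1.15  1.68]
-135 90 [ 0.44  0.55 -0.48  1.89  0.35  0.78 -1.01]
-150 -90 [ 0.95  0.94 -1.25  1.91  1.02  1.12  1.37]
-150 90 [ 0.41  0.52 -0.47  1.94  0.34  0.76 -1.31]
-165 -90 [ 0.92  0.92 -1.25  1.95  1.01  1.1   1.06]
-165 90 [ 0.35  0.5  -0.46  1.97  0.32  0.74 -1.61]
-180 -90 [ 0.57  0.59 -0.79  1.97  0.57  0.82  1.02]
-180 90 [ 0.3   0.49 -0.46  1.98  0.32  0.74 -1.92]
```

Run:
```python
from h import *
q0=down(np.radians(158.2)).tolist()
g=[.4298,.1568]
move_ptp([*g,.16],q0); move_gripper(.05,40)
print(np.round(read_qpos(),2))
movel([*g,.028],q0,speed=.12)
print(read_ft_force(),read_eef_pos())
move_gripper(.0,40); print("gap",read_finger_gap(),read_ft_force())
snap("wrist","w4"); snap("scene","s4"); print(read_time_s())
```

```text
[ 0.68  0.3  -1.22  2.07  0.34  1.    2.04]
[-0.23666344  0.27970766  0.29024738] [0.43044113 0.15715104 0.02859189]
gap -1.4952542783493375e-05 [-0.37849868 -0.52887213 -0.38156   ]
13.55
```

View pics/s4.png

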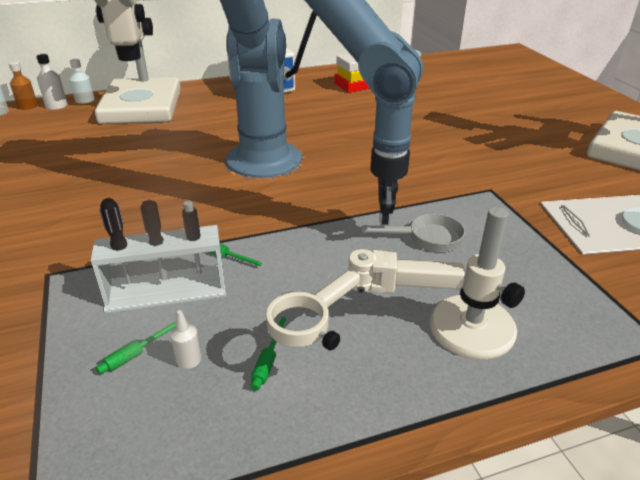

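View pics/w4.png

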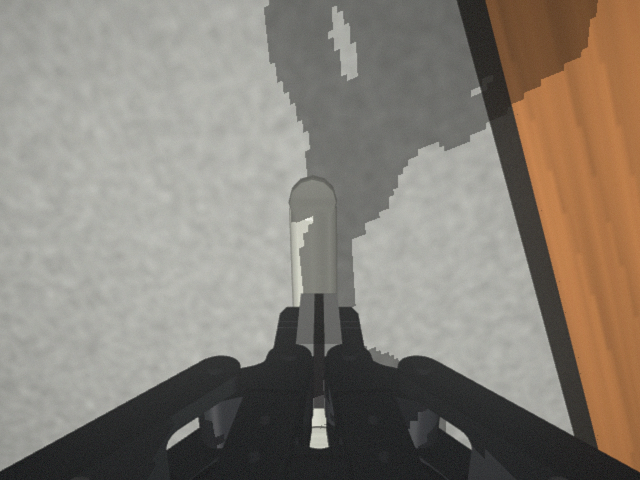

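Run:
```python
import cv2
im=cv2.imread("pics/s4.png")[150:270,330:490]; cv2.imwrite("pics/s4z.png",cv2.resize(im,None,fx=5,fy=5,interpolation=cv2.INTER_CUBIC))
from h import *
print(read_eef_pos(),proj("wrist",read_eef_pos()),proj("scene",read_eef_pos()), read_finger_gap())
```

```text
[0.429808   0.15679044 0.028008  ] [318.7472963  303.93792522] [383.67022165 225.79164337] 0.00017460364569270323
```

View pics/s4z.png

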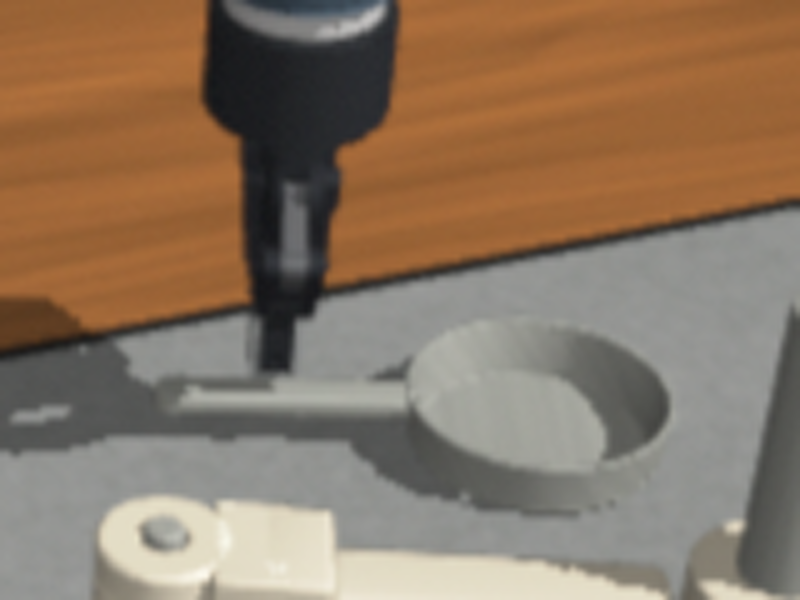

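Run:
```python
from h import *
p=np.array(read_eef_pos())
for dz in (.019,.01,0,-.01,-.019): print(dz,proj("wrist",p+[0,0,dz]),proj("scene",p+[0,0,dz]))
q=down(np.radians(158.2)).tolist()
movel([p[0],p[1],.1],q,speed=.15)
p=np.array(read_eef_pos())
for dz in (.019,0,-.019): print(dz,proj("wrist",p+[0,0,dz]),proj("scene",p+[0,0,dz]))
im,P=snap("wrist","w5"); s,_=snap("scene","s5")
for n,z in [("pan",0),("pan_grip",.022)]:
    for d in tip_of("wrist",n): print(n,np.round(d["at"],1),atz("wrist",d["at"],z,P).round(4),d["confidence"])
cv2.imwrite("pics/s5z.png",cv2.resize(s[150:270,330:490,::-1],None,fx=5,fy=5,interpolation=cv2.INTER_CUBIC))
```

```text
0.019 [318.76243512 328.54810201] [384.28953156 218.41740995]
0.01 [318.75482517 316.17712109] [383.99471777 221.92781031]
0 [318.7472963  303.93792522] [383.67022165 225.79164337]
-0.01 [318.74058856 293.033593  ] [383.34891599 229.61748713]
-0.019 [318.73514782 284.18895554] [383.06243001 233.02872669]
0.019 [318.83684064 328.45208141] [386.43822641 189.29105954]
0 [318.809335   303.88596478] [385.7753581  197.21840852]
-0.019 [318.78726356 284.17329803] [385.12526476 204.99297958]
pan_grip [316.4 244.2] [0.4312 0.1569 0.022 ] 0.76
```

View pics/w5.png

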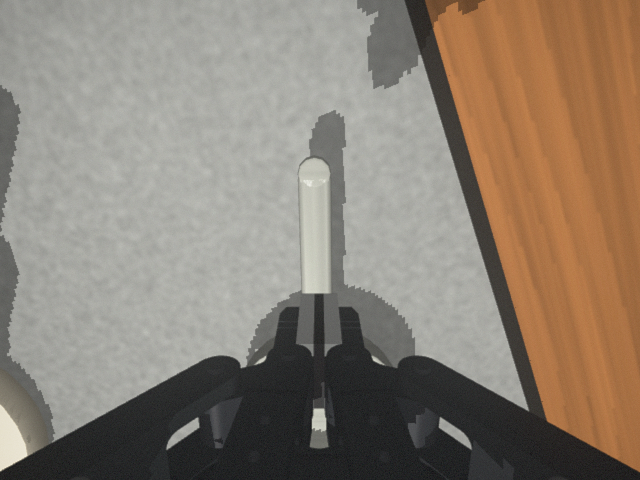

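View pics/s5z.png

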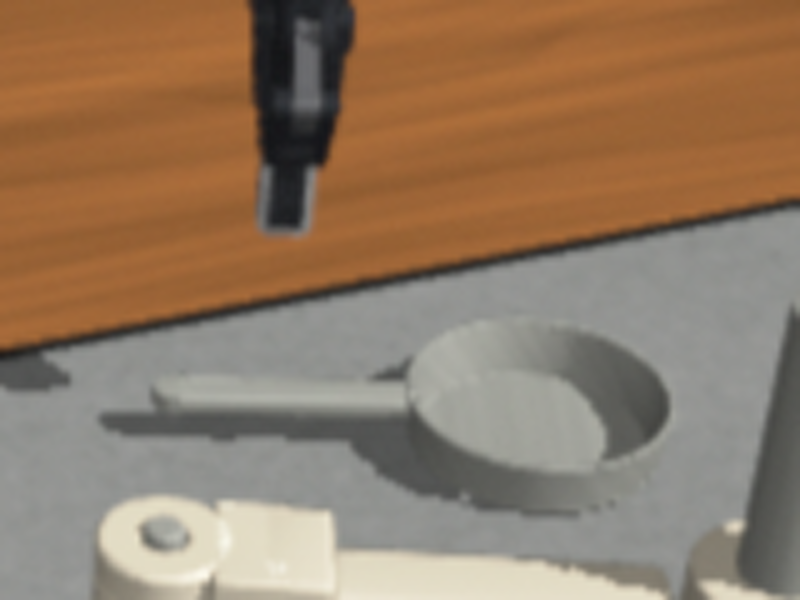

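Run:
```python
from h import *
q=down(np.radians(158.2)).tolist()
g=[.4300,.1568]
move_gripper(.045,40); p=np.array(read_eef_pos())
s,_=snap("scene","s6"); cv2.imwrite("pics/s6z.png",cv2.resize(s[150:270,330:490,::-1],None,fx=5,fy=5,interpolation=cv2.INTER_CUBIC)); print(p,proj("scene",p))
movel([*g,.026],q,speed=.12)
for z in (.022,.018,.014,.011):
    f0=np.array(read_ft_force()); movel([*g,z],q,speed=.03)
    f=np.array(read_ft_force()); print(z,f.round(2),np.round(read_eef_pos(),4))
    if f[2]>4: break
move_gripper(.0,40); print("gap",read_finger_gap(),read_ft_force(),read_time_s())
snap("wrist","w7")
```

```text
[0.42985803 0.1568352  0.1000163 ] [386.11096242 197.09355812]
0.022 [-0.05  0.43  0.38] [0.4303 0.1568 0.0223]
0.018 [-0.6   0.74  0.32] [0.4298 0.1566 0.0178]
0.014 [ 0.37  0.79 -0.02] [0.4297 0.1567 0.0137]
0.011 [-0.64  0.07  0.3 ] [0.4298 0.1567 0.0108]
gap 0.01676252127300716 [-0.94354318 -0.60708754  1.00257515] 17.1583
```

View pics/w7.png

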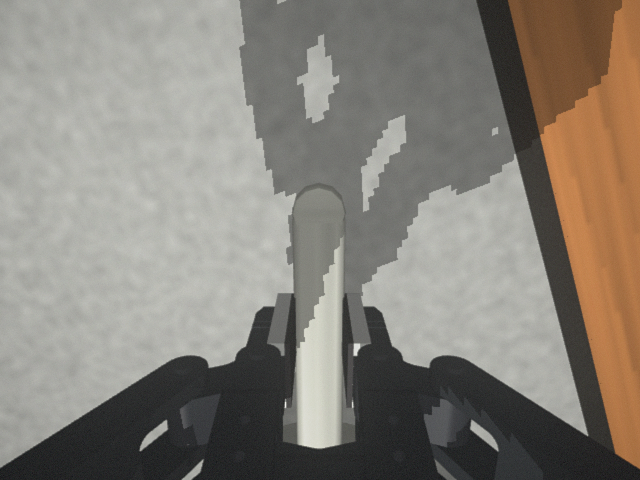

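View pics/s6z.png

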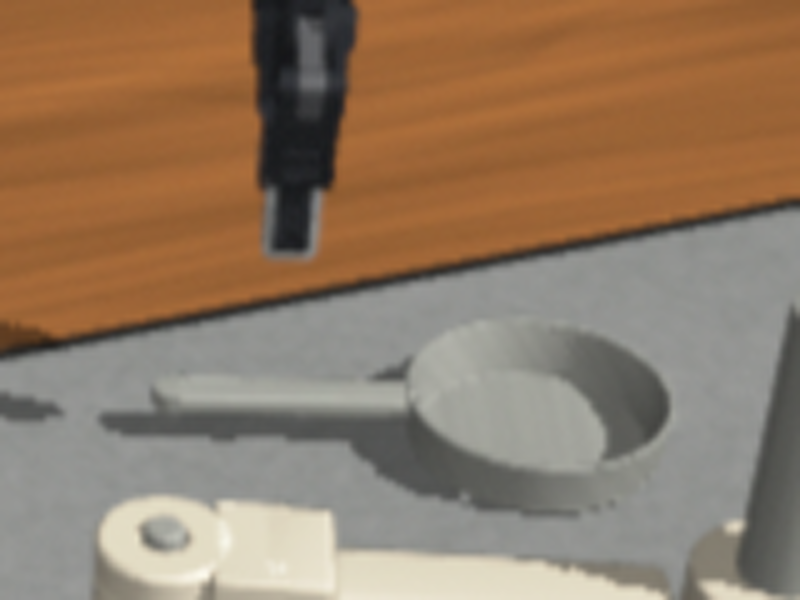

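Run:
```python
from h import *
E=np.array([.652,.010]); a=np.radians(-165)
g=E+.1135*np.array([np.cos(a),np.sin(a)])
p=np.array(read_eef_pos())
movel([*p[:2],.013],down(np.radians(158.2)).tolist(),speed=.03); print(read_ft_force())
movel([*g,.0125],down(a-np.pi/2).tolist(),speed=.12)
print(read_eef_pos(),read_ft_force(),read_finger_gap(),np.round(read_qpos(),2))
for c in("wrist","scene","top"): snap(c,c+"8")
print(nn(tip_of,"scene","pan"))
print(nn(tip_of,"top","pan"))
print([proj(c,[*E,0]) for c in ("scene","top")],read_time_s())
```

```text
[ 0.12687478  0.66842565 -1.30492711]
[ 0.54203022 -0.01863978  0.01250093] [ 0.31570831 -0.32141135 -0.32689595] 0.01659312399486255 [ 0.53  0.58 -0.68  1.96  0.52  0.78  1.38]
[([360.9, 317.5], 0.65), ([199.1, 273.8], 0.3)]
[([277.9, 181.5], 0.89)]
[array([358.41809491, 320.16137232]), array([279.46935783, 179.76571404])] 19.6
```

View pics/scene8.png

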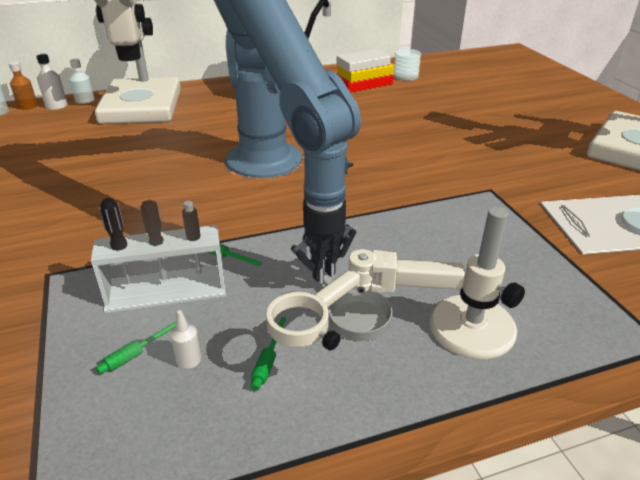

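View pics/top8.png

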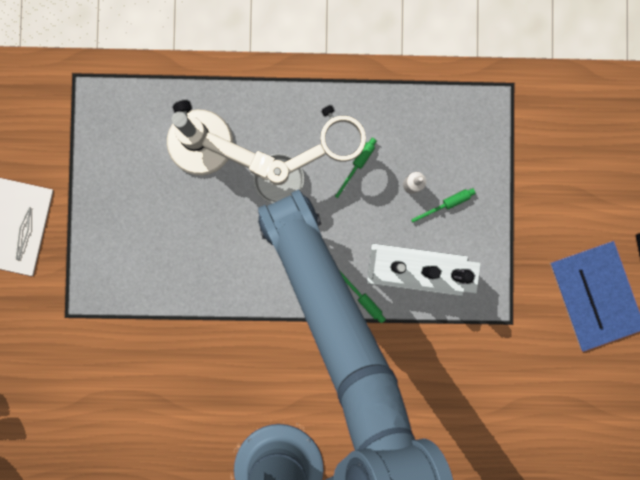

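Run:
```python
from h import *
a=np.radians(-165);q=down(a-np.pi/2).tolist()
p=read_eef_pos()
move_gripper(.05,40)
movel([*p[:2],.10],q,speed=.12)
movel([p[0]-.06,p[1]-.03,.25],q,speed=.2)
snap("wrist","w9"); print("pan",nn(tip_of,"wrist","pan"))
im=read_camera("scene");print("pan",[atz("scene",d["at"],0).round(3) for d in tip_of("scene","pan")])
im=read_camera("top");print("pan",[atz("top",d["at"],0).round(3) for d in tip_of("top","pan")])
qg=down(-.117).tolist()
move_ptp([.461,-.243,.33],qg); move_gripper(.06,40)
im,P=snap("wrist","w10")
for d in tip_of("wrist","rack_hole0"): print("hole",atz("wrist",d["at"],.112,P).round(4),d["confidence"])
for d in tip_of("wrist","punch_shoulder"): print("sh",np.round(d["at"]),atz("wrist",d["at"],.112,P).round(4),d["confidence"])
print(read_time_s(),read_ft_force(),np.round(read_qpos(),2))
```

```text
pan [([333.0, 354.5], 0.64)]
pan [array([0.644, 0.013, 0.   ])]
pan [array([0.65 , 0.015, 0.   ])]
hole [ 0.4556 -0.3068  0.112 ] 0.79
hole [ 0.4475 -0.3706  0.112 ] 0.66
hole [ 0.4589 -0.2419  0.112 ] 0.62
sh [245. 126.] [ 0.4063 -0.1759  0.112 ] 0.9
sh [318. 191.] [ 0.462  -0.2383  0.112 ] 0.87
sh [528.  76.] [ 0.6434 -0.1631  0.112 ] 0.72
sh [449. 267.] [ 0.5754 -0.3238  0.112 ] 0.56
23.9583 [ 0.35074584 -0.68497494 -0.33541625] [ 0.99  0.1  -0.62  1.75  0.06  1.31  0.24]
```

View pics/w10.png

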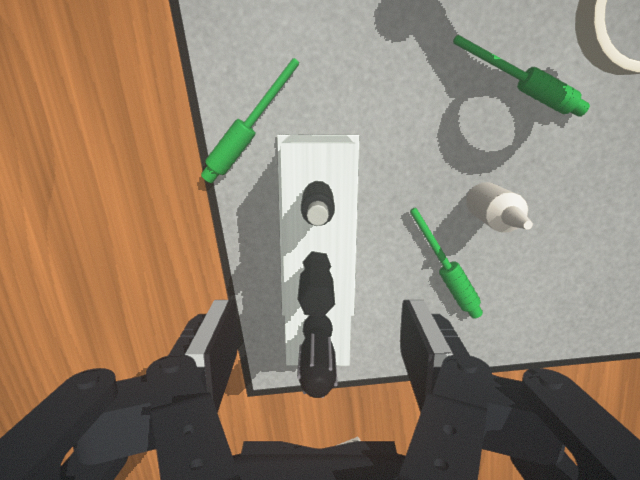

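View pics/w9.png

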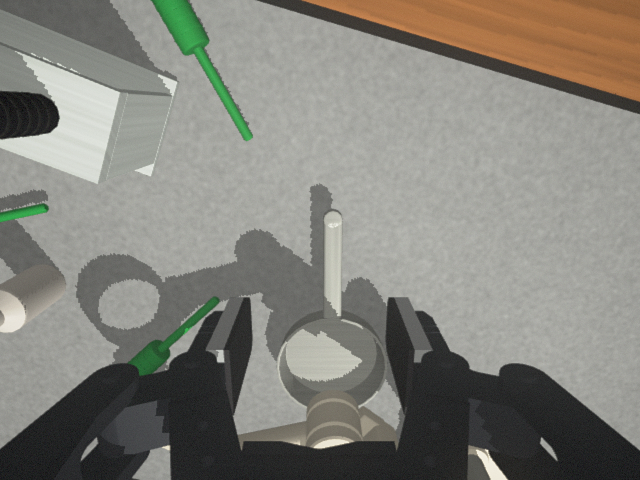

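Run:
```python
from h import *
P=camera_params("wrist"); print("head",atz("wrist",(317.5,213),.187,P).round(4))
qg=down(-.117).tolist(); g=[.461,-.240]
movel([*g,.22],qg,speed=.2)
for z in (.18,.155,.137):
    movel([*g,z],qg,speed=.08); f=np.array(read_ft_force()); print(z,f.round(2))
    if abs(f).max()>6: break
move_gripper(0,100); print(read_finger_gap(),read_ft_force(),read_ft_torque())
snap("wrist","w11"); s,_=snap("scene","s11"); cv2.imwrite("pics/s11z.png",cv2.resize(s[150:310,80:290,::-1],None,fx=3.5,fy=3.5,interpolation=cv2.INTER_CUBIC)); print(read_time_s())
```

```text
head [ 0.4611 -0.2398  0.187 ]
0.18 [0.07 0.07 0.47]
0.155 [ 0.58 -0.82  0.32]
0.137 [0.62 0.53 0.5 ]
0.02355691770152109 [-1.44869783  0.20326751  4.30834843] [0.12340653 0.31416498 0.02959298]
26.6667
```

View pics/w11.png

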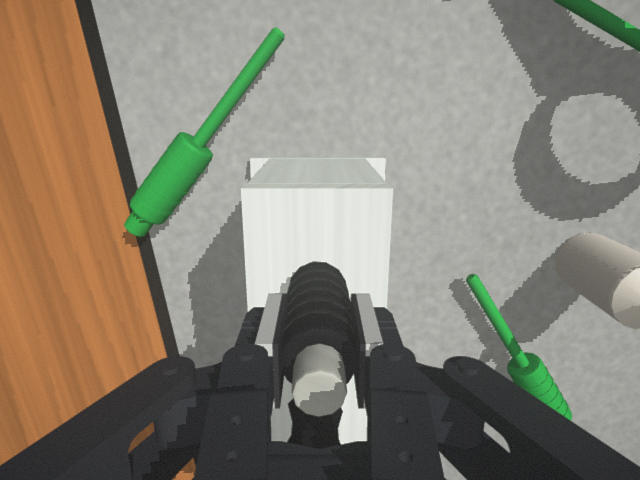

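View pics/s11z.png

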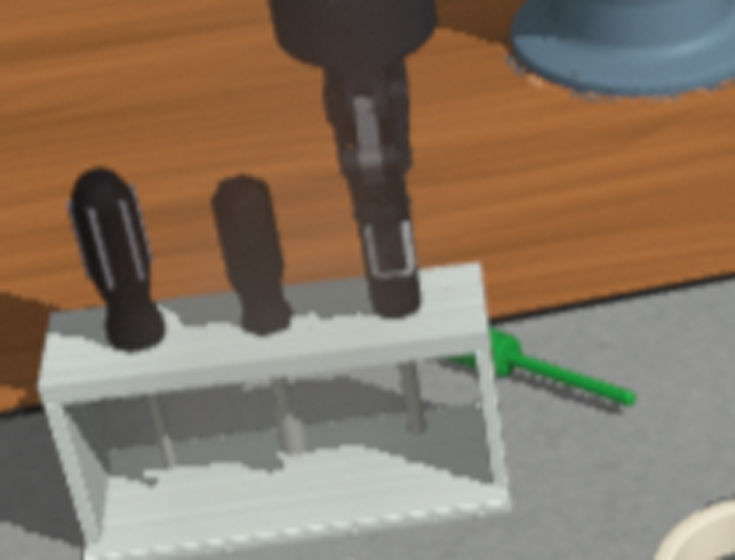

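Run:
```python
from h import *
qg=down(-.117).tolist(); p=np.array(read_eef_pos()); print(p)
movel([*p[:2],.17],qg,speed=.08); print(read_finger_gap(),read_ft_force())
movel([*p[:2],.33],qg,speed=.2); print(read_finger_gap(),np.round(read_ft_force(),2))
move_ptp([.652,.010,.31],qg)
p=np.array(read_eef_pos());print(p)
print("expect tip", [proj(c,p-[0,0,.11]) for c in("scene","top","wrist")])
for c in("scene","top","wrist"):
    im,P=snap(c,c+"12"); print(c,"punch",nn(tip_of,c,"punch",3),"sh",nn(tip_of,c,"punch_shoulder",2),"elbow",nn(tip_of,c,"elbow_top",1),"pin",nn(tip_of,c,"pin_top",1))
print(read_time_s(),np.round(read_qpos(),2),np.round(read_ft_torque(),3))
s=cv2.imread("pics/scene12.png")[130:330,270:470]; cv2.imwrite("pics/s12z.png",cv2.resize(s,None,fx=3,fy=3,interpolation=cv2.INTER_CUBIC))
```

```text
[ 0.46118221 -0.24016087  0.13762837]
0.023518074580973106 [ 0.13269042  0.27519481 -1.48922154]
0.023637102329916806 [-0.11  0.29 -1.85]
[0.65178189 0.00735277 0.3093934 ]
expect tip [array([362.13669228, 229.7965168 ]), array([277.32703033, 167.67577116]), array([317.90099106, 229.55245879])]
scene punch [([282.9, 312.5], 0.96), ([254.7, 266.6], 0.63), ([362.6, 228.1], 0.62)] sh [([139.2, 347.3], 0.88), ([363.3, 184.2], 0.74)] elbow [([359.7, 259.8], 0.74)] pin [([362.7, 254.2], 0.37)]
top punch [([415.0, 222.5], 0.9), ([337.3, 195.8], 0.63)] sh [([359.8, 167.5], 0.86), ([441.5, 206.6], 0.76)] elbow [] pin []
wrist punch [([161.5, 306.9], 0.97), ([314.9, 232.7], 0.93), ([276.1, 423.0], 0.63)] sh [([317.1, 282.6], 0.94), ([120.7, 358.9], 0.71)] elbow [([322.1, 209.3], 0.72)] pin [([319.6, 208.1], 0.75)]
30.1333 [ 0.52  0.45 -0.82  1.46  0.33  1.38 -0.43] [ 0.016 -0.     0.039]
```

View pics/s12z.png

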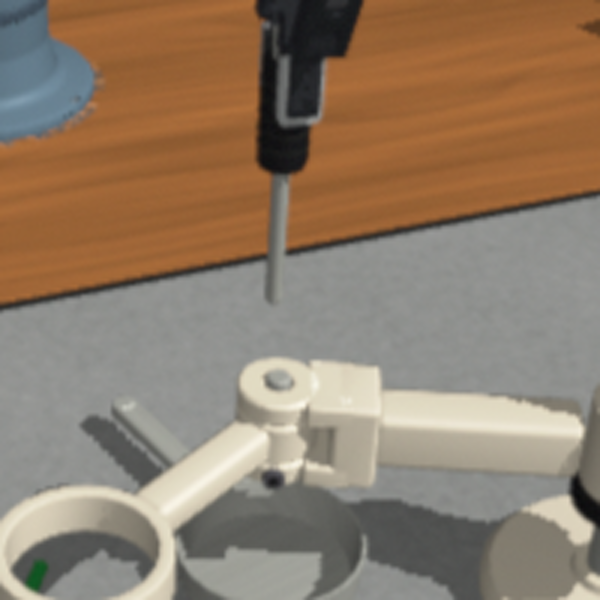

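View pics/wrist12.png

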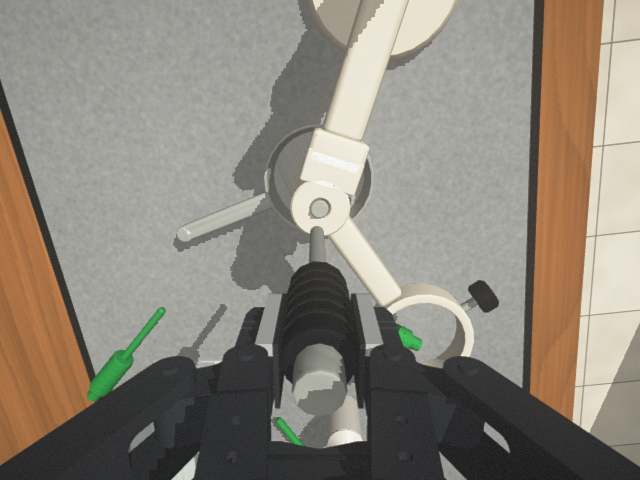

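Run:
```python
from h import *
p=np.array(read_eef_pos());print(p); P=camera_params("wrist")
print("exp tip",proj("wrist",p-[0,0,.11],P))
for uv in [(319.5,208),(322.1,209.3),(319.6,208.1)]: print("pin",atz("wrist",uv,.15,P))
for uv in [(317,230),(314.9,232.7)]: print("tip",atz("wrist",uv,p[2]-.11,P))
w=cv2.imread("pics/wrist12.png")[170:290,260:380]; cv2.imwrite("pics/w12z.png",cv2.resize(w,None,fx=5,fy=5,interpolation=cv2.INTER_CUBIC))
```

```text
[0.65199879 0.01009925 0.30998326]
exp tip [317.75990196 229.95367192]
pin [0.65352659 0.01248833 0.15      ]
pin [0.65536617 0.01125748 0.15      ]
pin [0.65359282 0.01240248 0.15      ]
tip [0.65150854 0.01012494 0.19998326]
tip [0.64994903 0.0084755  0.19998326]
```

View pics/w12z.png

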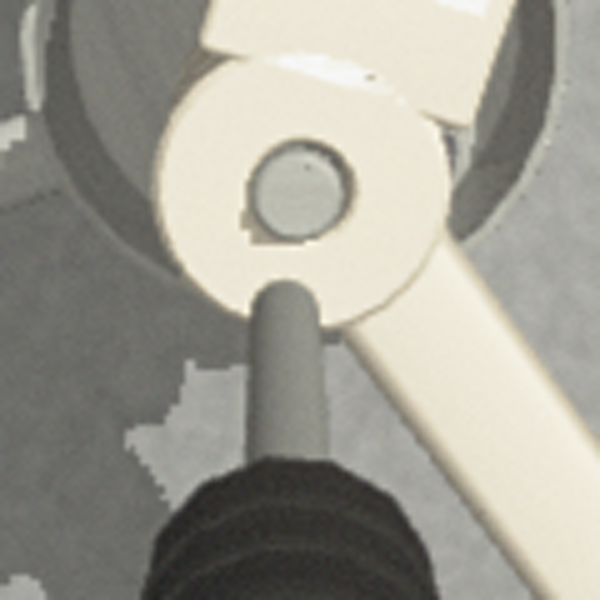

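Run:
```python
from h import *
qg=down(-.117).tolist()
movel([.6545,.0125,.266],qg,speed=.1); pause(.15)
p=np.array(read_eef_pos());print(p)
for c in("wrist","scene"):
    im,P=snap(c,c+"13"); print(c,"tip",nn(tip_of,c,"punch",3),"pin",nn(tip_of,c,"pin_top",2),"elb",nn(tip_of,c,"elbow_top",1),"exptip",proj(c,p-[0,0,.11],P),"exp pin",proj(c,[.654,.012,.15],P))
w=cv2.imread("pics/wrist13.png")[170:290,260:380]; w=cv2.resize(w,None,fx=4,fy=4,interpolation=cv2.INTER_CUBIC)
s=cv2.imread("pics/scene13.png")[190:290,310:410]; s=cv2.resize(s,(480,480),interpolation=cv2.INTER_CUBIC)
cv2.imwrite("pics/c13.png",cv2.resize(np.hstack([w,s]),(800,400)));print(read_time_s())
```

```text
[0.65512747 0.01271324 0.26706282]
wrist tip [([145.4, 329.9], 0.88), ([316.6, 231.5], 0.7)] pin [([312.5, 232.7], 0.62)] elb [([316.1, 229.0], 0.71)] exptip [317.41883976 230.02168043] exp pin [315.8563159  228.21569206]
scene tip [([281.3, 314.4], 0.96), ([365.5, 249.6], 0.71), ([180.9, 323.0], 0.63)] pin [([365.7, 254.1], 0.42)] elb [([361.6, 256.7], 0.81)] exptip [364.75933923 251.52441125] exp pin [363.88183005 254.63700007]
31.275
```

View pics/c13.png

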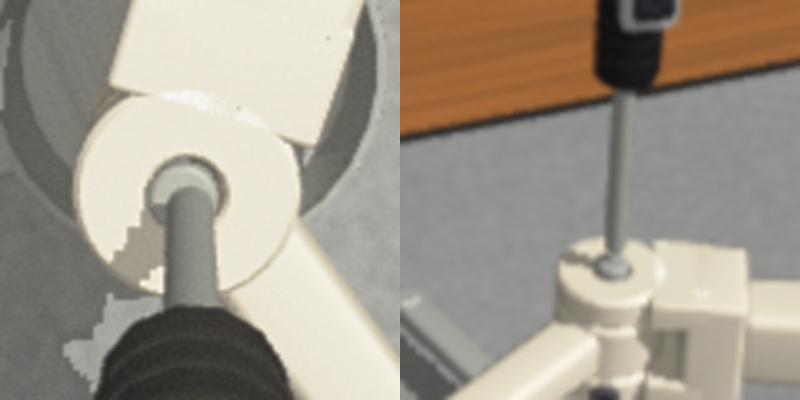

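Run:
```python
from h import *
qg=down(-.117).tolist()
for z in (.262,.258,.255,.252,.249,.246,.243):
    movel([.654,.0122,z],qg,speed=.03); f=np.array(read_ft_force()); print(z,np.round(read_eef_pos(),4),f.round(1))
    if abs(f).max()>25: break
print(read_time_s(),read_finger_gap())
for c in("wrist","scene"): snap(c,c+"14")
w=cv2.imread("pics/wrist14.png")[170:290,260:380]; w=cv2.resize(w,None,fx=4,fy=4,interpolation=cv2.INTER_CUBIC)
s=cv2.imread("pics/scene14.png")[190:290,310:410]; s=cv2.resize(s,(480,480),interpolation=cv2.INTER_CUBIC)
cv2.imwrite("pics/c14.png",cv2.resize(np.hstack([w,s]),(800,400)))
```

```text
0.262 [0.6537 0.012  0.2614] [-0.7  0.3 -2.5]
0.258 [0.6543 0.0121 0.2581] [ 0.3 -1.3 -1.1]
0.255 [0.6547 0.0121 0.2554] [ 1.  -0.3  0.6]
0.252 [0.6542 0.012  0.2518] [ 0.9 -0.6  0.1]
0.249 [0.6536 0.0121 0.2482] [ 1.8 -0.5 -0.5]
0.246 [0.6533 0.012  0.2449] [ 0.4 -0.2 -1.2]
0.243 [0.6536 0.0122 0.2423] [ 0.   0.7 -1.3]
33.0917 0.023089289390925846
```

View pics/c14.png

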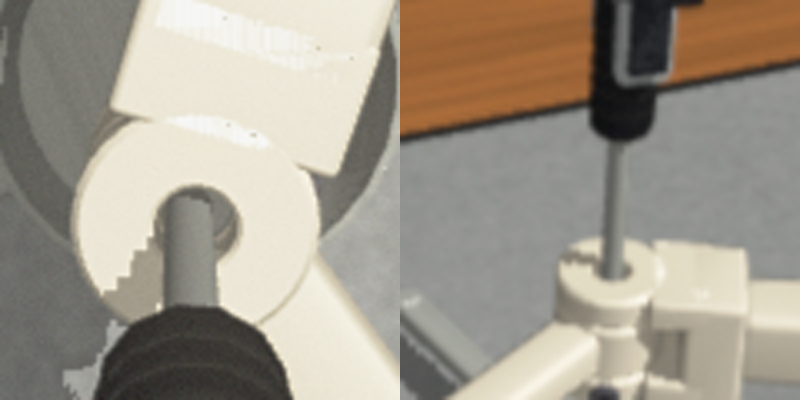

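Run:
```python
import cv2
s=cv2.imread("pics/scene14.png")[230:350,290:430]; cv2.imwrite("pics/s14z.png",cv2.resize(s,None,fx=5,fy=5,interpolation=cv2.INTER_CUBIC))
```

```text
(no output)
```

View pics/s14z.png

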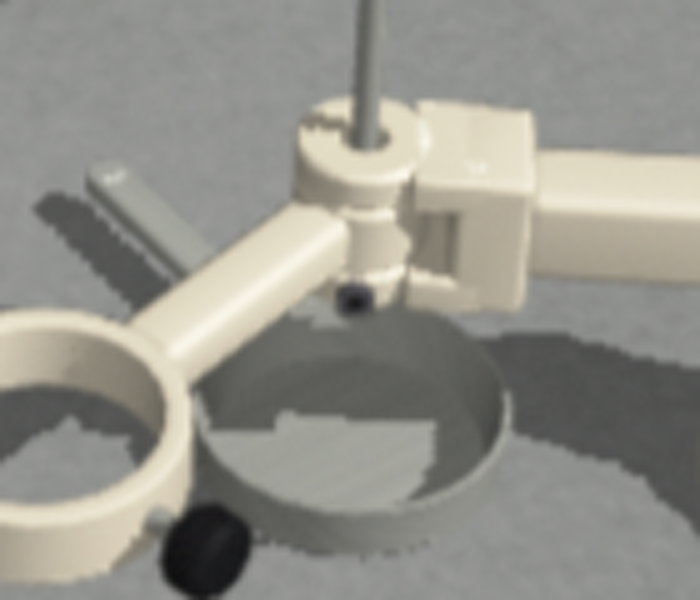

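Run:
```python
from h import *
qg=down(-.117).tolist()
for z in (.240,.233,.226,.22,.214,.208,.204):
    movel([.6552,.0122,z],qg,speed=.04); f=np.array(read_ft_force()); print(z,np.round(read_eef_pos(),4),f.round(1))
    if abs(f).max()>25: break
print(read_time_s(),read_finger_gap())
for c in("wrist","scene"): snap(c,c+"15")
w=cv2.imread("pics/wrist15.png")[170:290,260:380]; w=cv2.resize(w,(480,480),interpolation=cv2.INTER_CUBIC)
s=cv2.imread("pics/scene15.png")[220:350,300:430]; s=cv2.resize(s,(480,480),interpolation=cv2.INTER_CUBIC)
cv2.imwrite("pics/c15.png",cv2.resize(np.hstack([w,s]),(800,400)))
```

```text
0.24 [0.6548 0.0123 0.2397] [-1.3 -0.1  0. ]
0.233 [0.6553 0.0119 0.2323] [-0.7 -0.6 -1.9]
0.226 [0.6552 0.0117 0.2251] [-0.4 -0.4 -1.4]
0.22 [0.6552 0.0119 0.2193] [ 0.2 -1.  -2.6]
0.214 [0.6551 0.012  0.2132] [-0.1 -0.7 -1.5]
0.208 [0.6551 0.012  0.2073] [-0.2  0.2 -2.4]
0.204 [0.6547 0.012  0.203 ] [ 0.4  0.  -1.7]
35.2417 0.023125354782121698
```

View pics/c15.png

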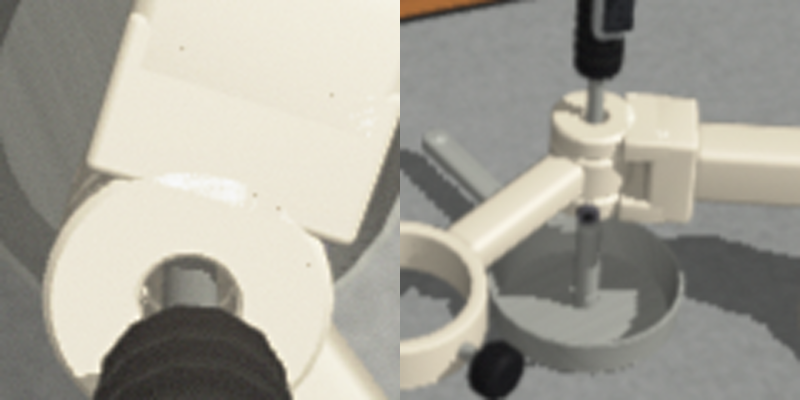

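Run:
```python
from h import *
qg=down(-.117).tolist()
for z in (.199,.195,.191):
    movel([.6552,.0122,z],qg,speed=.04); f=np.array(read_ft_force()); print(z,np.round(read_eef_pos(),4),f.round(1))
pause(.3)
for c in("scene",): snap(c,c+"16")
s=cv2.imread("pics/scene16.png")[220:350,300:430]; cv2.imwrite("pics/c16.png",cv2.resize(s,(600,600),interpolation=cv2.INTER_CUBIC)); print(read_time_s())
```

```text
0.199 [0.6549 0.012  0.1984] [ 0.  -0.3 -1.7]
0.195 [0.655  0.0121 0.1945] [-0.6 -0.3 -2. ]
0.191 [0.655  0.0121 0.1906] [ 0.4  0.1 -1.1]
36.4667
```

View pics/c16.png

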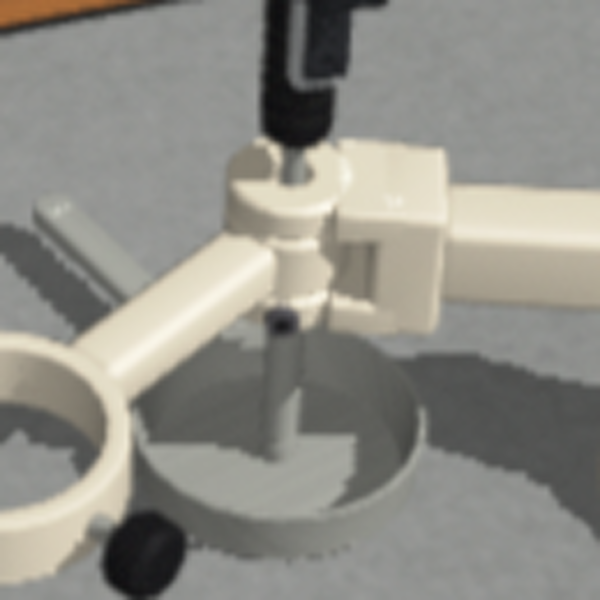

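Run:
```python
from h import *
qg=down(-.117).tolist()
movel([.6552,.0122,.27],qg,speed=.1); print(np.round(read_ft_force(),1))
movel([.6552,.0122,.33],qg,speed=.2); pause(.2)
for c in("scene","wrist"): snap(c,c+"17")
print(nn(tip_of,"scene","pin"),nn(tip_of,"scene","pin_top"),nn(look_for,"scene","pin"))
for z in(.003,.067,.086,.09): print(z,proj("scene",[.653,.012,z]))
s=cv2.imread("pics/scene17.png")[220:350,300:430]; cv2.imwrite("pics/c17.png",cv2.resize(s,(600,600),interpolation=cv2.INTER_CUBIC)); print(read_time_s())
```

```text
[-0.5  0.1 -2.9]
[([361.0, 317.7], 0.75)] [([362.1, 288.7], 0.57)] [([447.1, 294.8], 0.75), ([152.7, 224.0], 0.69), ([359.8, 307.3], 0.46)]
0.003 [359.7308211  319.07339731]
0.067 [361.35005163 292.29604513]
0.086 [361.85541842 283.93875196]
0.09 [361.96332746 282.15425107]
38.3083
```

View pics/c17.png

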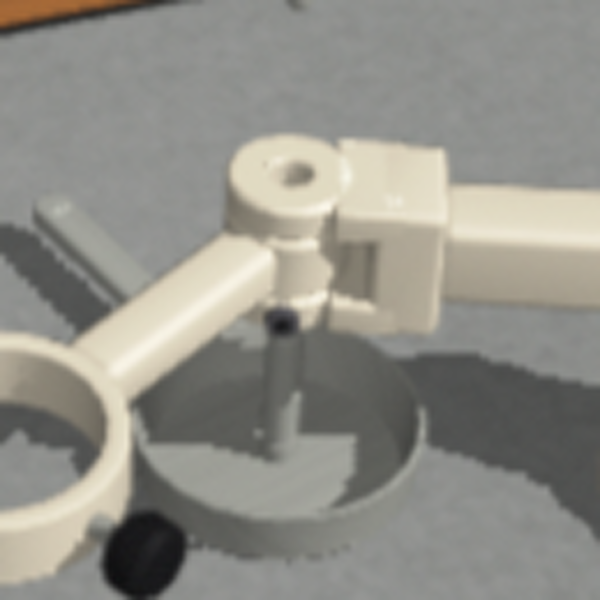

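View pics/wrist17.png

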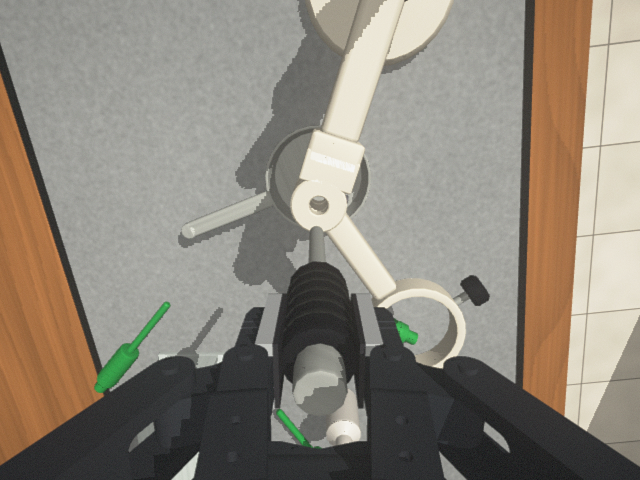

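Run:
```python
from h import *
qg=down(-.117).tolist(); g=[.4608,-.2406]
move_ptp([*g,.30],qg); 
movel([*g,.235],qg,speed=.12); pause(.15)
for c in("wrist","scene"): snap(c,c+"18")
w=cv2.imread("pics/wrist18.png")[170:290,260:380]; w=cv2.resize(w,(480,480),interpolation=cv2.INTER_CUBIC)
s=cv2.imread("pics/scene18.png")[170:290,130:250]; s=cv2.resize(s,(480,480),interpolation=cv2.INTER_CUBIC)
cv2.imwrite("pics/c18.png",cv2.resize(np.hstack([w,s]),(800,400))); print(read_eef_pos(),read_time_s())
```

```text
[ 0.46143768 -0.24088552  0.23595418] 40.4667
```

View pics/c18.png

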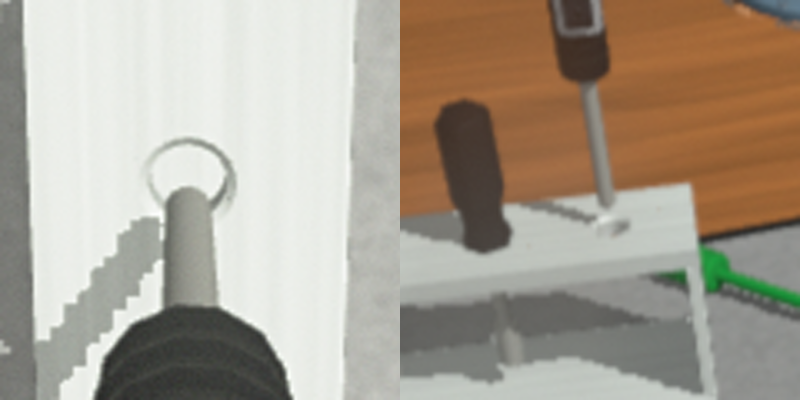

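Run:
```python
from h import *
qg=down(-.117).tolist(); g=[.4608,-.2406]
for z in (.222,.212,.19,.16,.145,.140,.138):
    movel([*g,z],qg,speed=.06); f=np.array(read_ft_force()); print(z,np.round(read_eef_pos(),4),f.round(1))
    if abs(f).max()>15: break
snap("wrist","w19"); s,_=snap("scene","scene19")
cv2.imwrite("pics/s19z.png",cv2.resize(s[150:310,80:290,::-1],None,fx=3.5,fy=3.5,interpolation=cv2.INTER_CUBIC)); print(read_time_s())
```

```text
0.222 [ 0.4601 -0.2404  0.2211] [ 0.4  0.1 -2.1]
0.212 [ 0.4603 -0.2404  0.2113] [-0.6 -0.1 -2.3]
0.19 [ 0.4605 -0.2404  0.1895] [-0.1  0.3 -2.8]
0.16 [ 0.4608 -0.2405  0.1598] [-0.2  0.2 -2.2]
0.145 [ 0.4603 -0.2404  0.1444] [ 0.3 -0.4 -1.8]
0.14 [ 0.4605 -0.2405  0.1397] [-0.4 -0.6 -1.2]
0.138 [ 0.4608 -0.2406  0.138 ] [-0.6  0.5 -1.3]
43.3167
```

View pics/s19z.png

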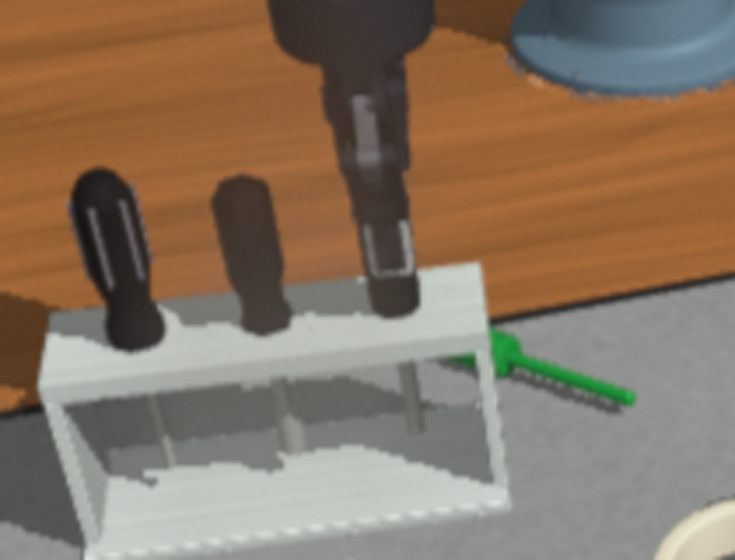

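Seated as before, with the shank through the hole. I'll go down another millimetre, release, retreat and check.

Run:
```python
from h import *
qg=down(-.117).tolist(); g=[.4608,-.2406]
movel([*g,.1368],qg,speed=.03); print(np.round(read_ft_force(),1))
move_gripper(.06,40); movel([*g,.22],qg,speed=.1); movel([*g,.33],qg,speed=.2); pause(.2)
im,P=snap("wrist","w20"); print("head exp",proj("wrist",[.461,-.24,.187],P))
move_ptp([.40,-.10,.38],qg); pause(.2)
for c in("scene","top"): snap(c,c+"20")
print(nn(tip_of,"scene","pin"),nn(tip_of,"scene","pan"),read_time_s())
```

```text
[-2.8  0.4  5. ]
head exp [320.14397359 217.45683313]
[([360.5, 316.8], 0.55)] [([358.0, 317.8], 0.62), ([127.6, 281.6], 0.62)] 47.025
```

View pics/scene20.png

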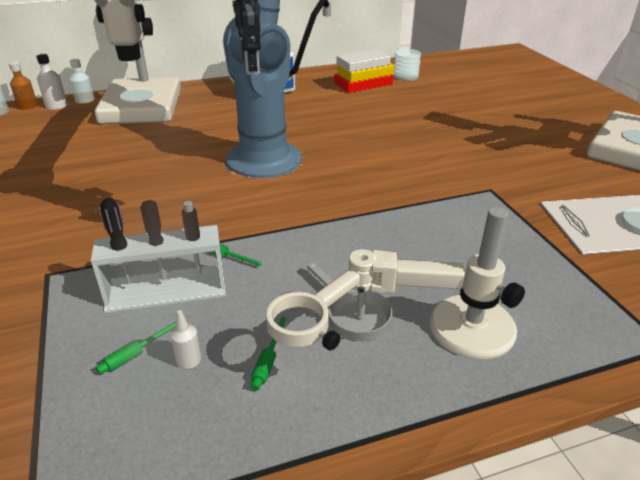

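View pics/w20.png

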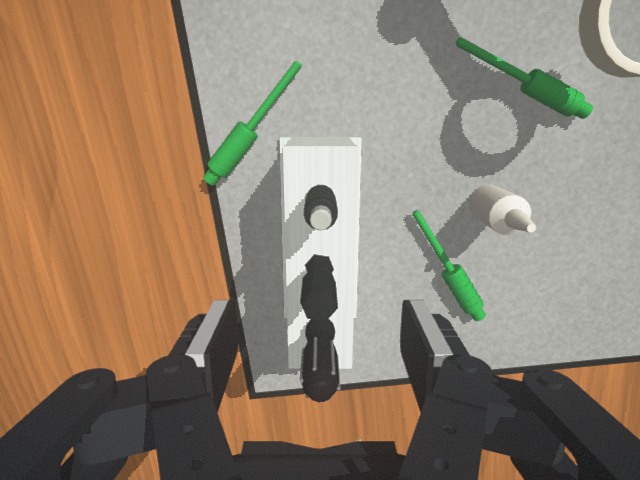

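Run:
```python
import cv2
s=cv2.imread("pics/scene20.png")[250:345,310:420]; cv2.imwrite("pics/c20.png",cv2.resize(s,None,fx=6,fy=6,interpolation=cv2.INTER_CUBIC))
s=cv2.imread("pics/scene13.png")[250:345,310:420]; cv2.imwrite("pics/c13b.png",cv2.resize(s,None,fx=6,fy=6,interpolation=cv2.INTER_CUBIC))
```

```text
(no output)
```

View pics/c20.png

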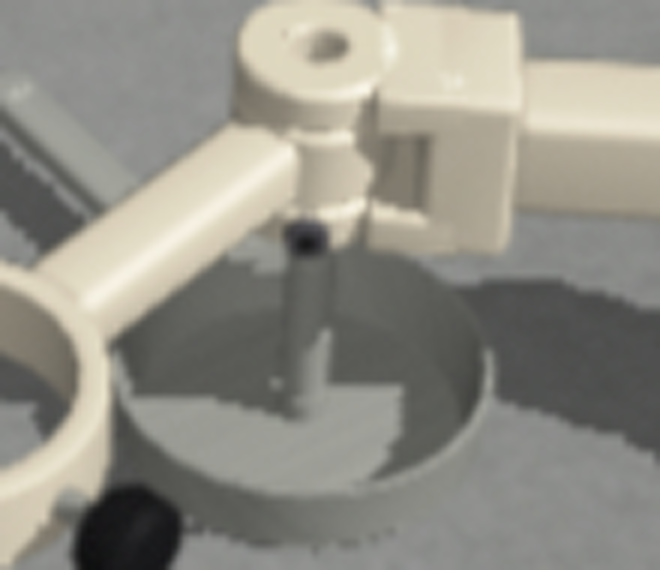

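View pics/c13b.png

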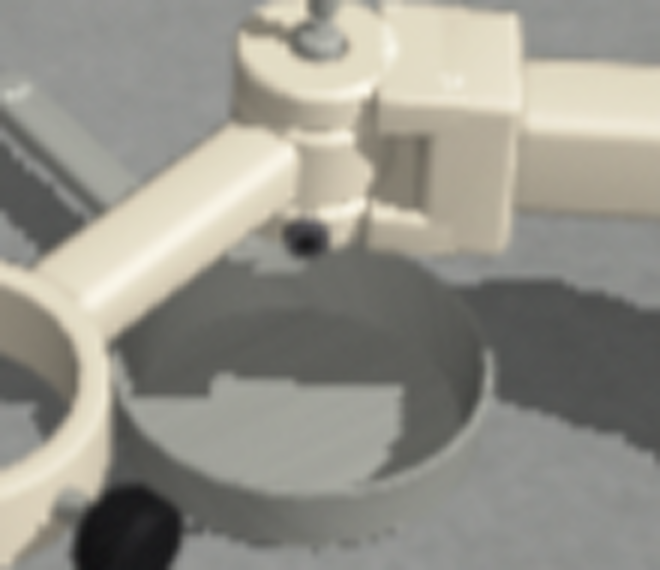

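Run:
```python
from bench import *
print(sign_off(),read_time_s())
```

```text
the job is handed in; nothing more can be done
the job is handed in; nothing more can be done
```

The pin is out of the elbow and standing in the pan, and the punch is hanging upright in its rack hole again. I handed the job in after about 47 s.

I slid the pan under the elbow by its handle, drove the pin down with the steel-headed punch, then put the punch back where it came from.

**Last checks**
- **Pin:** the last pictures show the bore empty from above. The pin's lower end is within a few mm of the pan floor, about 25 mm lower than it would be if it were still caught in the elbow. Its upper end was partly hidden in every view, so I did not see the gap above it directly.
- **Pan:** it is flat on the bench, about 5 mm off the bore's axis.
- **Punch, other tools and bottle:** the punch head appeared where expected. The two other tools and the bottle had not moved.

**What went wrong or disagreed**
- **First grasp missed:** my first try at the pan handle closed on air. The fingertips turned out to sit at about the reported TCP, not 19 mm ahead of it. I gripped again lower and that held.
- **Low driving force:** the wrist force between driving steps stayed under about 3 N, below the 4 to 10 N stated. I read it only after each step had stopped, and relied on the pictures to confirm the pin had come out.
- **Green look-alikes:** the three stood upright in the first pictures and were lying down by the first close-up. I never touched them.

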